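# Clear the photometer and hold the long cell in its light path

### The arm

A 7-joint arm with a two-finger parallel gripper is mounted at the origin on a cart in front of the work surface, level with it; the furniture and walls round the work are solid. World frame = base frame: x ahead of the robot, y to its left, z up, the work surface at z = 0. Lengths are in m, angles in rad, forces in N, time in s.
With the tool pointing down it reaches from about 0.4 to 0.875 m from the base axis. Payload 19.3 kg.
Tool frame: the origin (TCP) lies midway between the tips of the shut fingers; the grasp point (between the pads) lies 19 mm behind it (bot.pinch_z is the distance from the TCP to the grasp point, in m); z points along the fingers, y is the line along which they close (so a half turn about z gives the same grasp; the last joint's range is limited). The gripper opens to 85 mm and grips with 20 to 120 N. Pads are 22 mm wide; open, the fingers measure 114 mm over their backs; the gripper's body (76 mm by 85 mm) begins 54 mm behind the grasp point. The pads swing forward as they close: fully open they stand 13 mm farther back than shut.
Start: joints at [1.235, 0.521, -0.036, 1.599, 0.021, 1.021, -0.113], TCP at [0.164, -0.603, 0.231] pointing down, gripper open.
Joint ranges: [-2.91, 2.91], [-0.3, 2.13], [-1.5, 1.42], [0.17, 2.43], [-1.26, 4.41], [0.16, 1.93], [-2.52, 2.52]. Speed limits (rad/s): [1.89, 1.89, 2.39, 2.39, 3.01, 3.01, 3.01].

### API

Orientations are given as [roll, pitch, yaw] about the fixed x, y, z axes, in that order (R = Rz(yaw) Ry(pitch) Rx(roll)).
In Python, from workcell import observe, viewer, bot gives the robot as it stands. The module is installed in compiled form; this text tells all that it offers.
- The arm moves only by the tool play_rows, never from a script. Its argument "motion" is a list of rows, each a list of 7 numbers: the shift along the tool's x, y, z in cm, then the turn, a rotation vector about the tool's x, y, z in rad, then the opening, from -1 (shut) to 1 (fully open), so that 0 is half open. A call has exactly 5 rows; each row is the pose to reach, as a shift and turn from the pose commanded when the call began, along the tool's axes at that moment; what a row does not reach only later rows make up. A row lasts 1/10 s, in which the tool goes at most 50 mm and 8.59 degrees, less where a joint would pass 70% of its speed; a pose out of reach is approached as far as the arm can. A call with a gripper value outside its range is refused whole. The fingers move at their own pace and stop on an object; "squeeze" is the grip in N (left out, the last holds). Time passes only in rows, so rows that repeat a pose let the fingers close, or fill a call up. It gives the time, the measured TCP pose, the force, the opening and the grip force at its end, in the units of the state.
- observe(): the state, without advancing time (a new reading comes with each control period).
- viewer.grab_frame(name): name is "scene" or "top" or "wrist"; returns (picture, depth): 480x640x3 uint8, red, green, blue; 480x640 float32, m along the optical axis (not along the pixel's ray), 0 where there is no reading.
- viewer.camera_info(name): a dict with "fx", "fy", "cx", "cy" (pixels), "R" (3x3) and "t" (3): a world point X has camera coordinates R X + t. Camera axes: x right, y down, z forward; pixel columns grow to the right and rows downward; lengths in m; the calibration is good to about 2 mm. A picture is of the moment at which its call begins: read the wrist's pose just before it. camera_info takes no time and is no camera call; for the wrist camera it gives the pose at the moment of the call.
- bot.job_done(): hands the job in; it is judged then, once.
The state is a dict: "clock": time; "qpos": joint angles; "qd": joint speeds; "joint_efforts": joint torques, N m; "position": TCP position; "tool_rot": TCP orientation; "force": force on the tool from outside, world axes, zero at the start; "moment": the same for the moment, N m; "grip_width": finger opening in m; "finger_force": force on a finger pad.
Only numpy, scipy, OpenCV 4.12 (cv2) and the standard library are available. Lean on these libraries where they do the work, as an engineer would, in place of code of your own. Each camera call takes 0.05 s, during which the arm holds its last target. There are 200 camera calls.

### The job

A wooden offcut has got into the gap of the open photometer and blocks the light: first put it in the scrap bin and let go of it. Then take the longer of the two cells out of the rack, gripping it by its two broad frosted faces only and never touching its clear end windows, and hold it upright in the air in the middle of the light path, its windows facing the lamp and the detector, without letting the cell touch the photometer; finish while still holding it there. Leave the short cell and the small things on the bench where they are.

Things in the scene. Friction and masses are not known exactly. Their poses are not given: they have to be found in the camera images.
- photometer: Open photometer, fixed: a flat metal bed 86 x 250 mm (x, y), top 12 mm above the bench, with two grey housings, 66 mm deep (x), 76 mm high above the bench: lamp (cooling fins up to 81 mm) at +y, detector (small read-out) at -y. They face each other over a gap of 110 mm, 100 mm between their black nosepieces; the light runs along y. Origin on the bench under mid-gap.
- beam_mid (a point): Middle of the light path: half-way between the two nosepieces, 52 mm above the bench (40 mm above the bed). Its axes are the photometer's: y along the light, z up.
- offcut_centre (a point): Loose plywood offcut, 26 x 34 mm (x, y) and 48 mm tall with a step in its top: the full-height part lies at y = -17 to +5 mm, the part beyond is 36 mm tall. This point is half-way up, 24 mm above its underside; z up. It stands on the bed in the gap with its x axis roughly across the light path.
- scrap_bin: Open grey plastic scrap bin, fixed, 112 x 140 mm (x, y), walls 4 mm thick and 63 mm tall with the rounded rim. Origin on the bench under its middle. It stands left or right of the photometer; the rack stands on the other side.
- bin_floor (a point): Centre of the bin's inner floor, 4 mm above the bench; axes as the bin's.
- rack: Grey cell rack, fixed block 46 x 134 x 18 mm (x, y, z), beside the photometer on the side away from the bin. Two upright slots end to end along y, centred 31 mm either side of the middle, each 16 x 46 mm, 12 mm deep, hold one cell each (which is where varies). Origin on the bench under its middle.
- long_cell_centre (a point): Long cell: loose stoppered glass cell, 14 mm thick (x), 44 mm long (y), 52 mm tall. Its two broad matt frosted faces look to +x and -x, 14 mm apart, 38 mm long; the narrow ends (+y, -y) are clear windows. This point is its centre, 26 mm above its underside. In the rack the underside is 6 mm above the bench; 40 mm stand above the rack: grip the upper part.
- long_cell: The same long cell; origin at the centre of its underside, axes as above.
- long_cell_window0: Clear window at the long cell's -y end, 11 mm wide, 3 mm thick, 46 mm tall; origin at its lower edge. Must not be touched by the fingers.
- long_cell_window1: Clear window at the long cell's +y end, as the other.
- short_cell_centre (a point): The short cell: as the long one but only 24 mm long (y); it stands in the rack's other slot and stays there. This point is its centre, 26 mm above its underside.
- hex_keys: Bystander: loose folding hex key set, 20 x 85 x 18 mm, lying on the bench near its front edge; to be left alone. Origin under its middle.
- bnc_barrel: Bystander: small loose metal connector barrel, 14 x 45 x 14 mm, lying near the front edge; to be left alone. Origin under its middle.
- offcut: The same offcut; origin at the centre of its underside, axes as above.

How it is judged:
On the way, in this order (a step that is already met when the one before it is completed fails the run):
1. the offcut lies in the scrap bin, let go of (x of offcut_centre in the frame of bin_floor between -0.056 and 0.056 m and y of offcut_centre in the frame of bin_floor between -0.07 and 0.07 m and z of offcut_centre in the frame of bin_floor below 0.045 m and contact force between the fingers and offcut below 0.05 N and linear speed of offcut below 0.05 m/s), for 0.2 s.
2. the long cell is held by the fingers, lifted out of the rack (contact force between the fingers and long_cell above 1 N and height (world z) of long_cell above 0.022 m and contact force between long_cell and rack below 0.05 N), for 0.2 s.
At the end, for the whole second after the job is handed in: Offcut in the bin, let go. Fingers hold the long cell still and upright (0.17 rad), clear of the photometer, its centre within 7 mm sideways and 10 mm in height of the light path, 15 mm of mid-gap, its length within 0.17 rad of the light; the program ends holding it (x of long_cell_centre in the frame of beam_mid between -0.007 and 0.007 m and y of long_cell_centre in the frame of beam_mid between -0.015 and 0.015 m and z of long_cell_centre in the frame of beam_mid between -0.01 and 0.01 m and angle between the y axis of long_cell and the y axis of photometer, either way round below 0.17 rad and angle between long_cell's own z axis and vertical below 0.17 rad and contact force between the fingers and long_cell above 1 N and contact force between long_cell and photometer below 0.05 N and linear speed of long_cell below 0.03 m/s and x of offcut_centre in the frame of bin_floor between -0.056 and 0.056 m and y of offcut_centre in the frame of bin_floor between -0.07 and 0.07 m and z of offcut_centre in the frame of bin_floor below 0.045 m and contact force between the fingers and offcut below 0.05 N); the arm keeps its last pose, push and grip.
It fails at once if the fingers touch a clear window of the long cell (contact force between the fingers and long_cell_window0 above 0.3 N or contact force between the fingers and long_cell_window1 above 0.3 N).
It fails at once if the long cell touches the photometer (contact force between long_cell and photometer above 0.5 N).
It fails at once if the short cell or a bystander is moved by more than 25 mm (distance of any of short_cell_centre, hex_keys, bnc_barrel from where it was at the start of the episode above 0.025 m).
It also fails if it takes over 54 s, if anything falls off the work surface, if the arm or the gripper's body presses on something with over 40 N, if the wrist force passes 120 N, or if a joint passes its speed limit or range.

## Working session

There is one attempt and no reset: what is moved stays moved. The work goes in short steps, Python scripts to look and compute and a tool call to move; the robot and the scene stay as the last step left them, time stands still between calls to the robot, and variables do not carry over. Pictures are saved under pics/ and viewed, at most 10 in all, crops included, and the job is handed in when it is done.

Besides the shell and the picture viewer there is one more tool, called after "Request:" in YAML: its name, and indented under it one key for each argument. play_rows: Moves the arm, as the interface text tells. Its arguments: {"type":"object","properties":{"motion":{"type":"array"},"squeeze":{"type":"number"}},"required":["motion"]}

```bash
mkdir -p pics; python3 - <<'E'
from workcell import observe, viewer, bot
import cv2,numpy as np
s=observe(); print(s['clock'],s['position'],s['tool_rot'],s['grip_width'],bot.pinch_z)
for n in('top','scene'):
    p,d=viewer.grab_frame(n); cv2.imwrite(f'pics/{n}0.png',p[...,::-1]); np.save(f'pics/{n}0.npy',d)
    c=viewer.camera_info(n); np.savez(f'pics/{n}0c.npz',**c); print(c)
E
```

```text
0.0 [ 0.16405832 -0.6027564   0.23076899] [-3.14053734e+00  8.57437163e-05  2.65767346e-01] 0.08526907052567602 0.0187
{'fx': 447.85307043994635, 'fy': 447.85307043994635, 'cx': 314.01720571759375, 'cy': 238.8204996161582, 'R': array([[ 0.02418303, -0.9997022 , -0.00326888],
       [-0.99535893, -0.02377305, -0.09324934],
       [ 0.09314386,  0.00550876, -0.99563742]]), 't': array([-0.03695601,  0.49432573,  1.12432598])}
{'fx': 442.8667661971759, 'fy': 442.8667661971759, 'cx': 319.89278352824823, 'cy': 232.19557787611936, 'R': array([[-0.81742501, -0.57598882, -0.00729617],
       [-0.41233938,  0.5939296 , -0.69081392],
       [ 0.4022345 , -0.56168007, -0.72299578]]), 't': array([0.37661655, 0.22844736, 0.80853311])}
```

View pics/top0.png

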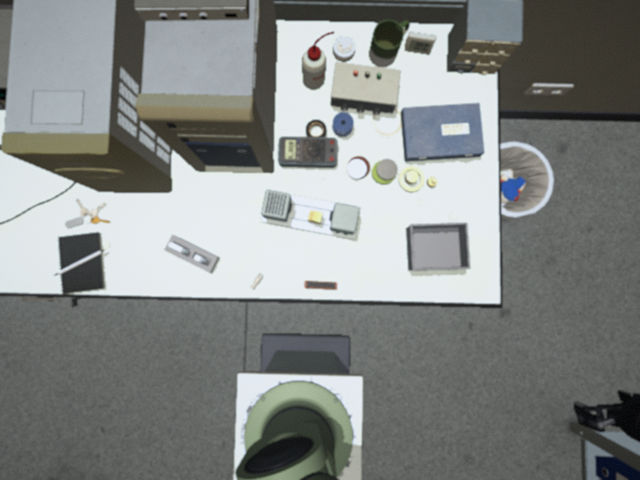

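View pics/scene0.png

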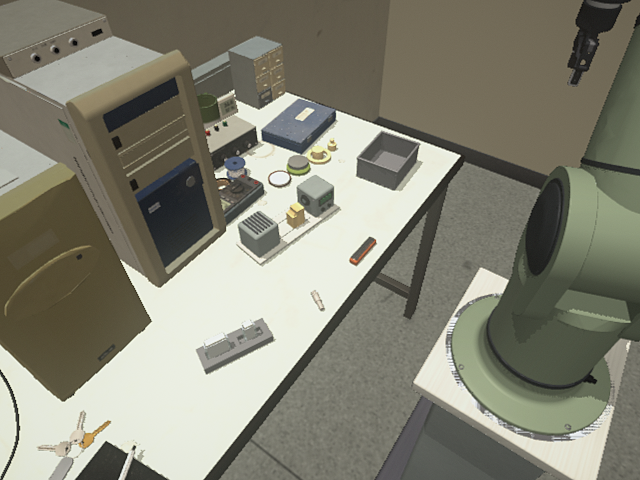

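Overview: the rack is at about (192,253), the photometer runs (277,205)–(345,220) with the offcut at (315,216), and the bin is at (438,247). I'll enlarge these.

```bash
python3 - <<'E'
import cv2,numpy as np
p=cv2.imread('pics/top0.png')
a=cv2.resize(p[225:280,158:228],None,fx=8,fy=8,interpolation=cv2.INTER_CUBIC)[:,:400+160]
b=cv2.resize(p[180:245,255:365],None,fx=7,fy=7,interpolation=cv2.INTER_CUBIC)
cv2.imwrite('pics/a.png',a);cv2.imwrite('pics/b.png',b);print(a.shape,b.shape)
E
```

```text
(440, 560, 3) (455, 770, 3)
```

View pics/a.png

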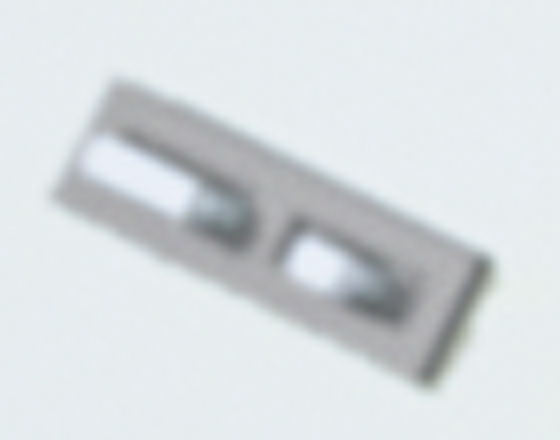

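View pics/b.png

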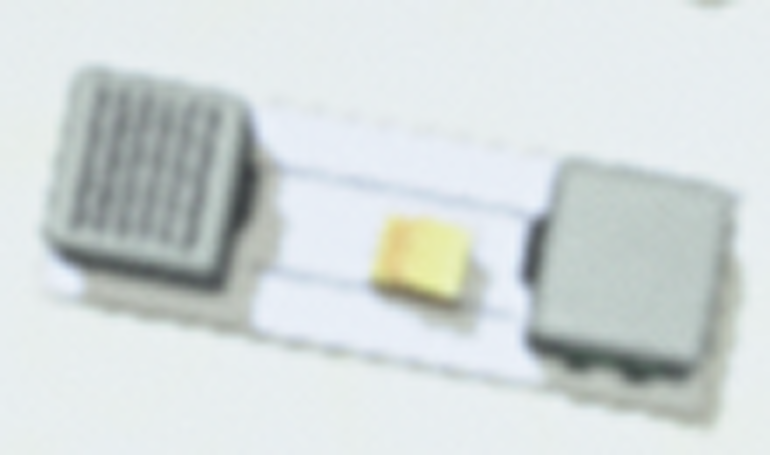

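Crop a shows the long cell in the left (+y) slot, its white top spanning about (80–200, 130–220). Crop b shows the offcut at about (375–472, 215–300), with its low part on the left (+y) side, and the housing tops on either side.

```bash
cat > h.py <<'E'
import numpy as np
from scipy.spatial.transform import Rotation as Ro
def pix(c,u,v,z):
    r=np.array([(u-c['cx'])/c['fx'],(v-c['cy'])/c['fy'],1.])
    R=np.array(c['R']);t=np.array(c['t']); o=-R.T@t; d=R.T@r
    return o+d*(z-o[2])/d[2]
def plan(s,xyz,yaw):
    "shift (cm) and turn, tool axes, to go to tool-down pose with the tool's y along yaw (mod pi, smallest turn)"
    T=Ro.from_euler('xyz',s['tool_rot']); best=None
    for k in(0,1,-1):
        # tool x horizontal heading psi, z down: y heading psi-90deg
        G=Ro.from_euler('xyz',[np.pi,0,yaw+np.pi/2+k*np.pi]); rv=(T.inv()*G).as_rotvec()
        if best is None or np.linalg.norm(rv)<np.linalg.norm(best): best=rv
    return (T.inv().apply(np.array(xyz)-s['position'])*100).round(2),best.round(3)
E
python3 - <<'E'
from h import *
c=dict(np.load('pics/top0c.npz'))
A=lambda L,z:np.array([pix(c,158+u/8,225+v/8,z) for u,v in L])
B=lambda L,z:np.array([pix(c,255+u/7,180+v/7,z) for u,v in L])
r=A([(115,78),(475,255),(415,378),(55,195)],.018)
def info(n,q):
    m=q.mean(0); y=(q[0]+q[3]-q[1]-q[2]); x=q[0]+q[1]-q[2]-q[3]
    print(n,m.round(4),'yaw of y',np.arctan2(y[1],y[0]).round(3),'len',np.hypot(*y[:2])/2,np.hypot(*x[:2])/2,'yaw x',np.arctan2(x[1],x[0]).round(3))
info('rack',r)
info('cell',A([(100,130),(205,180),(185,222),(78,172)],.058))
info('lamp',B([(80,65),(250,97),(215,275),(48,240)],.078))
info('det',B([(560,158),(738,193),(695,367),(528,338)],.076))
info('offhi',B([(411,222),(472,225),(465,300),(403,295)],.060))
info('offall',B([(390,215),(472,225),(465,300),(375,288)],.056))
import cv2
info('bin',np.array([pix(c,u,v,.063) for u,v in [(407,226),(467,223),(469,266),(412,273)]]))
# depth check
d=np.load('pics/top0.npy')
R,t=c['R'],c['t']
for n,u,v in[('lamp',277,205),('det',345,218),('off',317,217),('bin',438,245),('rack',203,258),('cell',174,246)]:
    z=d[v,u]; X=R.T@(np.array([(u-c['cx'])/c['fx']*z,(v-c['cy'])/c['fy']*z,z])-t); print(n,X.round(4))
E
```

```text
rack [0.4507 0.2897 0.018 ] yaw of y 1.136 len 0.13065307958547268 0.04267886090665003 yaw x -0.419
cell [0.4632 0.3173 0.058 ] yaw of y 1.159 len 0.03681530046955572 0.014435758841890274 yaw x -0.416
lamp [0.5733 0.0697 0.078 ] yaw of y 1.396 len 0.06044798464304632 0.06367896014840681 yaw x -0.154
det [ 0.544  -0.1002  0.076 ] yaw of y 1.409 len 0.06143469765891689 0.06402756242836179 yaw x -0.189
offhi [ 0.5459 -0.0327  0.06  ] yaw of y 1.529 len 0.02192434875559864 0.026694717465883127 yaw x -0.077
offall [ 0.5476 -0.0283  0.056 ] yaw of y 1.466 len 0.030961682123872368 0.026949760918588115 yaw x -0.122
bin [ 0.4787 -0.3333  0.063 ] yaw of y 1.68 len 0.14498293807874246 0.11140647121118355 yaw x 0.076
lamp [0.5704 0.0672 0.0824]
det [ 0.543  -0.1     0.0773]
off [ 0.5462 -0.0314  0.0614]
bin [ 0.4885 -0.3478  0.0028]
rack [0.4377 0.249  0.0554]
cell [0.4655 0.3214 0.0591]
```

```bash
python3 - <<'E'
from h import *
from workcell import observe
print(plan(observe(),[.547,-.028,.2],-.12))
E
```

```text
(array([ 52.04, -45.4 ,   3.12]), array([-1.000e-03, -1.000e-03, -1.185e+00]))
```

Request:
play_rows:
  motion:
    - [52,-45.4,3,0,0,-1.185,1]
    - [52,-45.4,3,0,0,-1.185,1]
    - [52,-45.4,3,0,0,-1.185,1]
    - [52,-45.4,3,0,0,-1.185,1]
    - [52,-45.4,3,0,0,-1.185,1]

```text
clock: 0.6
position: [0.3031, -0.3933, 0.2204]
tool_rot: [-3.142, 0.0, 1.022]
force: [1.0, -0.5, -0.0]
grip_width: 0.0851
finger_force: 0.0
```

```bash
python3 - <<'E'
from h import *
from workcell import observe
s=observe();print(s['clock'],s['position'],s['tool_rot'],s['qpos'],plan(s,[.547,-.028,.2],-.12))
E
```

```text
0.6 [ 0.30314273 -0.39330399  0.22035226] [-3.14154001e+00  1.83651867e-04  1.02182909e+00] [ 1.01910779  0.34304153 -0.28265892  1.93288305  0.12206758  0.88197596
  0.12533592] (array([43.89,  1.74,  2.03]), array([-0.   ,  0.   , -0.429]))
```

Request:
play_rows:
  motion:
    - [43.9,1.7,2,0,0,-0.43,1]
    - [43.9,1.7,2,0,0,-0.43,1]
    - [43.9,1.7,2,0,0,-0.43,1]
    - [43.9,1.7,2,0,0,-0.43,1]
    - [43.9,1.7,2,0,0,-0.43,1]

```text
clock: 1.1
position: [0.4429, -0.1865, 0.209]
tool_rot: [-3.142, 0.0, 1.446]
force: [0.4, -1.3, 0.2]
grip_width: 0.0854
finger_force: 0.0
```

```bash
python3 - <<'E'
from h import *
from workcell import observe
s=observe();print(s['clock'],s['position'],s['tool_rot'],s['qpos'],plan(s,[.547,-.028,.2],-.12))
E
```

```text
1.1 [ 0.44289642 -0.18645852  0.20898289] [-3.14157163e+00  2.88958794e-05  1.44562313e+00] [ 0.64751779  0.35207031 -0.46556343  1.9762046   0.20598038  0.85879838
 -0.05398718] (array([17.02,  8.35,  0.9 ]), array([-0.   ,  0.   , -0.005]))
```

Request:
play_rows:
  motion:
    - [17,8.4,0.9,0,0,0,1]
    - [17,8.4,0.9,0,0,0,1]
    - [17,8.4,0.9,0,0,0,1]
    - [17,8.4,0.9,0,0,0,1]
    - [17,8.4,0.9,0,0,0,1]

```text
clock: 1.6
position: [0.5486, -0.0243, 0.1996]
tool_rot: [3.141, -0.003, 1.452]
force: [-0.4, -1.3, 0.1]
grip_width: 0.0853
finger_force: 0.0
```

```bash
python3 - <<'E'
from h import *
from workcell import observe,viewer
import cv2
s=observe();print(s['clock'],s['position'],s['tool_rot'])
c=viewer.camera_info('wrist');p,d=viewer.grab_frame('wrist');np.savez('pics/w1c.npz',**c);np.save('pics/w1.npy',d)
cv2.imwrite('pics/w1.png',p[...,::-1]);print(c)
E
```

```text
1.6 [ 0.54864837 -0.02431816  0.19964549] [ 3.14138267e+00 -2.79434575e-03  1.45204208e+00]
{'fx': 361.9327454990013, 'fy': 361.9327454990013, 'cx': 325.3078693646648, 'cy': 238.89413295278723, 'R': array([[ 9.92931044e-01, -1.18690073e-01,  7.80326321e-04],
       [-1.12476922e-01, -9.38813113e-01,  3.25543977e-01],
       [-3.79062579e-02, -3.23330489e-01, -9.45526578e-01]]), 't': array([-0.54859952,  0.00619099,  0.36426471])}
```

View pics/w1.png

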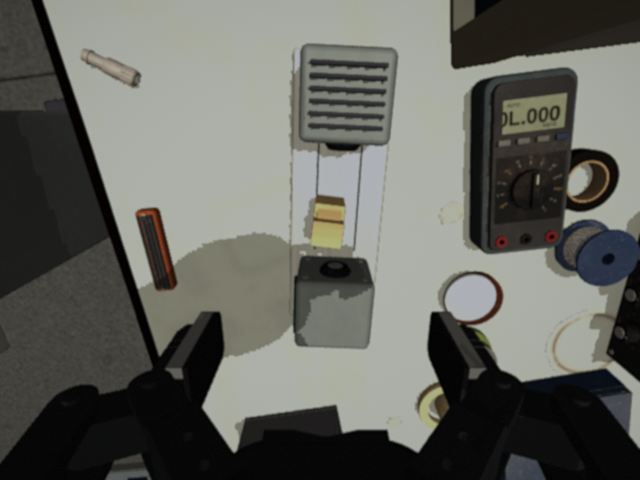

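The wrist view has the offcut at (312–346, 196–248) with its low part at the top, lamp top corners (300,45)–(397,143), and the detector below. Depth can give offcut and photometer positions; first one enlarged crop.

```bash
python3 - <<'E'
from h import *
import cv2
p=cv2.imread('pics/w1.png');cv2.imwrite('pics/w1c.png',cv2.resize(p[185:265,285:390],None,fx=7,fy=7,interpolation=cv2.INTER_CUBIC))
c=dict(np.load('pics/w1c.npz'));d=np.load('pics/w1.npy');R,t=c['R'],c['t']
v,u=np.mgrid[0:480,0:640];P=np.stack([(u-c['cx'])/c['fx']*d,(v-c['cy'])/c['fy']*d,d],-1);W=(P-t)@R
def box(n,m):
    q=W[m][:,:2];r=cv2.minAreaRect((q*1000).astype(np.float32));print(n,r,len(q),'median z',np.median(W[m][:,2]).round(4), q.mean(0).round(4))
z=W[...,2];reg=lambda a,b,e,f:(u>a)&(u<b)&(v>e)&(v<f)
box('lamp top',reg(290,405,35,150)&(z>.072)&(z<.084))
box('det top',reg(285,380,250,352)&(z>.071)&(z<.082))
box('off hi',reg(300,355,190,250)&(z>.056)&(z<.066))
box('off lo',reg(300,355,190,250)&(z>.044)&(z<.0525))
E
```

```text
lamp top ((575.4940185546875, 68.73003387451172), (63.68788146972656, 65.66716003417969), 80.61381530761719) 9102 median z 0.0765 [0.5754 0.0698]
det top ((547.2093505859375, -102.04629516601562), (63.689605712890625, 65.90776824951172), 80.93128967285156) 5089 median z 0.076 [ 0.5473 -0.0995]
off hi ((549.8209228515625, -34.29615020751953), (21.981184005737305, 26.088905334472656), 76.2177734375) 821 median z 0.0601 [ 0.5498 -0.0337]
off lo ((553.6784057617188, -18.24187469482422), (12.739575386047363, 25.9610595703125), 76.63642120361328) 422 median z 0.0488 [ 0.5538 -0.0173]
```

View pics/w1c.png

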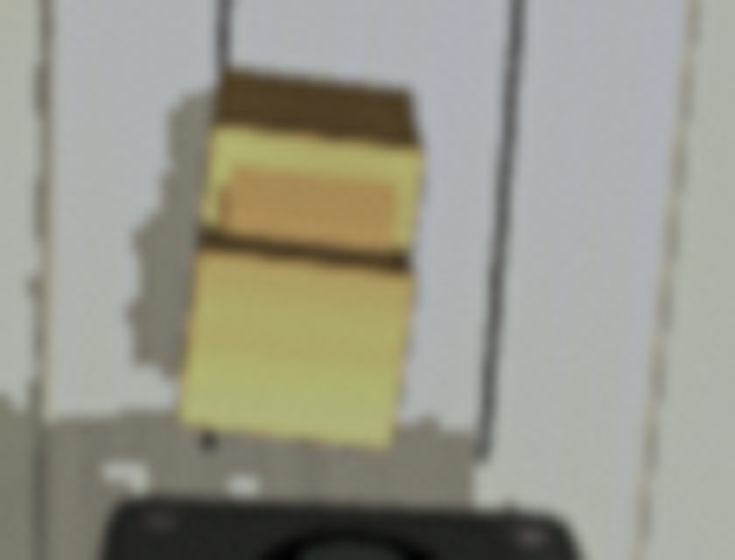

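The crop confirms the offcut cleanly: the full-height top is at crop rows 250–440 and the low part above it. The sizes match (26 x 22 and 26 x 12.7), so I'll go in.

```bash
python3 - <<'E'
from h import *
from workcell import observe
s=observe();print(plan(s,[.551,-.0285,.022],-.237))
E
```

```text
(array([-0.11,  0.39, 17.75]), array([-0.001, -0.001,  0.116]))
```

Request:
play_rows:
  motion:
    - [0,0.2,4,0,0,0.116,1]
    - [0,0.2,8,0,0,0.116,1]
    - [0,0.2,10,0,0,0.116,1]
    - [0,0.2,10,0,0,0.116,1]
    - [0,0.2,10,0,0,0.116,1]

```text
clock: 2.15
position: [0.5488, -0.0308, 0.1007]
tool_rot: [-3.141, 0.0, 1.329]
force: [-0.6, 1.3, 1.0]
grip_width: 0.0855
finger_force: 0.0
```

```bash
python3 - <<'E'
from h import *
from workcell import observe
s=observe();print(s['position'],plan(s,[.551,-.0285,.022],-.237))
E
```

```text
[ 0.54877329 -0.0307555   0.10065836] (array([0.27, 0.16, 7.87]), array([-0.   ,  0.   , -0.005]))
```

Request:
play_rows:
  motion:
    - [0.3,0.2,3,0,0,0,1]
    - [0.3,0.2,6,0,0,0,1]
    - [0.3,0.2,7.8,0,0,0,1]
    - [0.3,0.2,7.8,0,0,0,1]
    - [0.3,0.2,7.8,0,0,0,1]

```text
clock: 2.65
position: [0.5523, -0.0279, 0.0236]
tool_rot: [3.14, -0.0, 1.329]
force: [-0.8, -0.5, 0.8]
grip_width: 0.0852
finger_force: 0.0
```

Request:
play_rows:
  motion:
    - [0,0,0,0,0,0,-1]
    - [0,0,0,0,0,0,-1]
    - [0,0,0,0,0,0,-1]
    - [0,0,0,0,0,0,-1]
    - [0,0,0,0,0,0,-1]
  squeeze: 40

```text
clock: 3.15
position: [0.5517, -0.0278, 0.0225]
tool_rot: [3.141, 0.0, 1.33]
force: [-1.7, -0.0, 8.8]
grip_width: 0.0257
finger_force: 39.2
```

Request:
play_rows:
  motion:
    - [0,0,0,0,0,0,-1]
    - [0,0,0,0,0,0,-1]
    - [0,0,0,0,0,0,-1]
    - [0,0,-2,0,0,0,-1]
    - [0,0,-5,0,0,0,-1]

```text
clock: 3.65
position: [0.5504, -0.0276, 0.0715]
tool_rot: [-3.139, 0.001, 1.33]
force: [-0.1, 0.1, 0.2]
grip_width: 0.026
finger_force: 39.5
```

Request:
play_rows:
  motion:
    - [0,0,-4,0,0,0,-1]
    - [0,0,-8,0,0,0,-1]
    - [0,0,-9,0,0,0,-1]
    - [0,0,-9,0,0,0,-1]
    - [0,0,-9,0,0,0,-1]

```text
clock: 4.15
position: [0.551, -0.0279, 0.1612]
tool_rot: [-3.141, 0.0, 1.33]
force: [-0.9, 0.0, -0.7]
grip_width: 0.0257
finger_force: 39.5
```

```bash
python3 - <<'E'
from h import *
from workcell import observe
s=observe();print(s['position'],s['qpos'],plan(s,[.479,-.333,.16],-.1))
c=dict(np.load('pics/top0c.npz'))
for L,z in(([(407,226),(467,223),(469,266),(412,273)],.063),):
    print([pix(c,u,v,z).round(3) for u,v in L])
E
```

```text
[ 0.55101544 -0.02786859  0.16115401] [ 0.26709048  0.52481899 -0.44430188  1.84440681  0.29382937  0.83828699
 -0.56464058] (array([-31.35,   0.29,   0.12]), array([-0.001,  0.   , -0.141]))
[array([ 0.529, -0.255,  0.063]), array([ 0.54 , -0.403,  0.063]), array([ 0.433, -0.407,  0.063]), array([ 0.413, -0.268,  0.063])]
```

Request:
play_rows:
  motion:
    - [-4,0,0,0,0,-0.05,-1]
    - [-9,0,0,0,0,-0.1,-1]
    - [-14,0.1,0,0,0,-0.14,-1]
    - [-19,0.2,0,0,0,-0.14,-1]
    - [-24,0.3,0,0,0,-0.14,-1]

```text
clock: 4.65
position: [0.4956, -0.2631, 0.1603]
tool_rot: [-3.139, -0.001, 1.47]
force: [2.2, 0.3, -0.5]
grip_width: 0.0257
finger_force: 39.4
```

```bash
python3 - <<'E'
from h import *
from workcell import observe
s=observe();print(s['position'],s['grip_width'],plan(s,[.479,-.333,.16],-.1))
E
```

```text
[ 0.49563769 -0.2630885   0.16034183] 0.025665760981580195 (array([-7.12, -0.95,  0.03]), array([-0.002, -0.001, -0.001]))
```

Request:
play_rows:
  motion:
    - [-4,-0.5,0,0,0,0,-1]
    - [-7.1,-1,0,0,0,0,-1]
    - [-7.1,-1,0,0,0,0,-1]
    - [-7.1,-1,0,0,0,0,-1]
    - [-7.1,-1,0,0,0,0,-1]

```text
clock: 5.15
position: [0.4801, -0.3297, 0.1611]
tool_rot: [-3.14, -0.001, 1.471]
force: [0.2, 0.1, -1.0]
grip_width: 0.0252
finger_force: 39.4
```

```bash
python3 - <<'E'
from h import *
from workcell import observe,viewer
import cv2
s=observe();print(s['position'])
c=dict(np.load('pics/top0c.npz'));d=np.load('pics/top0.npy');R,t=c['R'],c['t']
v,u=np.mgrid[0:480,0:640];P=np.stack([(u-c['cx'])/c['fx']*d,(v-c['cy'])/c['fy']*d,d],-1);W=(P-t)@R
m=(u>395)&(u<480)&(v>212)&(v<285)&(W[...,2]>.055)&(W[...,2]<.07)
q=W[m][:,:2];print(cv2.minAreaRect((q*1000).astype(np.float32)),m.sum())
E
```

```text
[ 0.4801151  -0.32974406  0.16110202]
((481.8397521972656, -336.950927734375), (115.8006362915039, 145.06834411621094), 3.20560884475708) 530
```

Request:
play_rows:
  motion:
    - [-0.6,0.1,4,0,0,0,-1]
    - [-0.6,0.1,8,0,0,0,-1]
    - [-0.6,0.1,11,0,0,0,-1]
    - [-0.6,0.1,12.8,0,0,0,-1]
    - [-0.6,0.1,12.8,0,0,0,-1]

```text
clock: 5.65
position: [0.4797, -0.335, 0.0316]
tool_rot: [-3.138, -0.002, 1.472]
force: [0.1, 0.5, 0.6]
grip_width: 0.0257
finger_force: 39.4
```

Request:
play_rows:
  motion:
    - [0,0,0,0,0,0,0]
    - [0,0,0,0,0,0,0]
    - [0,0,0,0,0,0,0]
    - [0,0,0,0,0,0,0]
    - [0,0,0,0,0,0,0]

```text
clock: 6.15
position: [0.4805, -0.3374, 0.0346]
tool_rot: [3.141, 0.0, 1.47]
force: [-0.2, 0.5, 0.3]
grip_width: 0.0424
finger_force: 0.0
```

Request:
play_rows:
  motion:
    - [0,0,-4,0,0,0,0]
    - [0,0,-8,0,0,0,0]
    - [0,0,-12,0,0,0,0]
    - [0,0,-16,0,0,0,0]
    - [0,0,-17,0,0,0,0]

```text
clock: 6.65
position: [0.4817, -0.3379, 0.2085]
tool_rot: [3.137, 0.003, 1.47]
force: [0.8, 0.7, -0.2]
grip_width: 0.0426
finger_force: 0.0
```

```bash
python3 - <<'E'
from h import *
from workcell import observe,viewer
import cv2
s=observe();print(s['clock'],s['position'],s['grip_width'],plan(s,[.4,.2,.2],-.43),plan(s,[.4637,.3178,.2],-.43))
p,d=viewer.grab_frame('top');cv2.imwrite('pics/t2.png',cv2.resize(p[200:290,380:490,::-1],None,fx=5,fy=5))
E
```

```text
6.65 [ 0.48174817 -0.33792811  0.20850105] 0.042594057517740154 (array([ 52.69, -13.57,   0.64]), array([0.005, 0.002, 0.329])) (array([65.06, -8.43,  0.63]), array([0.005, 0.002, 0.329]))
```

View pics/t2.png

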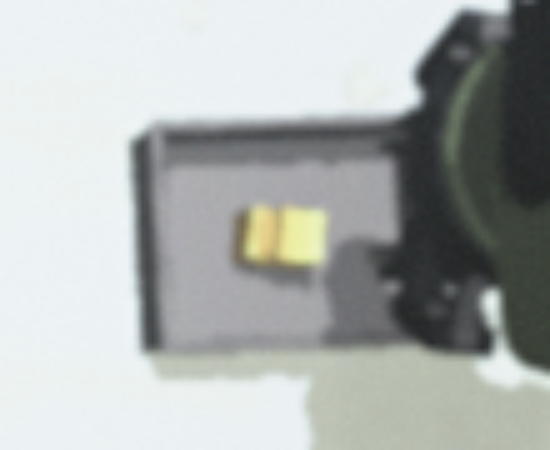

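The offcut stands in the middle of the bin at crop (283,235), let go. Next, hover above the long cell.

Request:
play_rows:
  motion:
    - [5,-1,0.3,0,0,0.1,0.5]
    - [10,-2,0.6,0,0,0.2,0.5]
    - [15,-3,0.6,0,0,0.33,0.5]
    - [20,-4,0.6,0,0,0.33,0.5]
    - [25,-4,0.6,0,0,0.33,0.5]

```text
clock: 7.2
position: [0.4638, -0.087, 0.1972]
tool_rot: [-3.14, 0.001, 1.139]
force: [1.7, -0.5, 0.3]
grip_width: 0.0639
finger_force: 0.0
```

```bash
python3 - <<'E'
from h import *
from workcell import observe
s=observe();print(s['position'],plan(s,[.4637,.3178,.2],-.43))
E
```

```text
[ 0.46381522 -0.08695511  0.19722652] (array([ 36.75, -16.96,  -0.29]), array([-0.001,  0.001, -0.002]))
```

Request:
play_rows:
  motion:
    - [4,-2,-0.2,0,0,0,0.5]
    - [8,-4,-0.2,0,0,0,0.5]
    - [13,-6,-0.2,0,0,0,0.5]
    - [17,-8,-0.2,0,0,0,0.5]
    - [21,-10,-0.2,0,0,0,0.5]

```text
clock: 7.7
position: [0.4615, 0.1461, 0.1992]
tool_rot: [-3.141, 0.0, 1.14]
force: [1.7, -0.1, -0.0]
grip_width: 0.064
finger_force: 0.0
```

Request:
play_rows:
  motion:
    - [4,-2,0,0,0,0,0.5]
    - [8,-4,0,0,0,0,0.5]
    - [12,-6,0,0,0,0,0.5]
    - [14,-6.5,0,0,0,0,0.5]
    - [14,-6.5,0,0,0,0,0.5]

```text
clock: 8.2
position: [0.4607, 0.3015, 0.1988]
tool_rot: [-3.14, -0.0, 1.144]
force: [-0.0, -0.7, 0.5]
grip_width: 0.064
finger_force: 0.0
```

```bash
python3 - <<'E'
from h import *
from workcell import observe,viewer
import cv2
s=observe();print(s['position'],s['qpos'],plan(s,[.4637,.3178,.2],-.43))
c=viewer.camera_info('wrist');p,d=viewer.grab_frame('wrist');np.savez('pics/w2c.npz',**c);np.save('pics/w2.npy',d)
cv2.imwrite('pics/w2.png',p[...,::-1])
R,t=c['R'],c['t']
v,u=np.mgrid[0:480,0:640];P=np.stack([(u-c['cx'])/c['fx']*d,(v-c['cy'])/c['fy']*d,d],-1);W=(P-t)@R
near=np.hypot(W[...,0]-.45,W[...,1]-.29)<.09
for a,b in((.014,.022),(.045,.063)):
    m=near&(W[...,2]>a)&(W[...,2]<b)&(v<400)
    n,l,st,ce=cv2.connectedComponentsWithStats(m.astype(np.uint8))
    for i in range(1,n):
        if st[i,4]>60:
            q=W[l==i][:,:2]; print((a,b),st[i],cv2.minAreaRect((q*1000).astype(np.float32)),np.median(W[l==i][:,2]))
E
```

```text
[0.46073935 0.30151866 0.19881159] [-0.28642943  0.48871898 -0.54605871  1.81058845  0.30720048  0.92812102
 -1.39408002] (array([ 1.6 , -0.41, -0.12]), array([-0.002, -0.   ,  0.003]))
(0.014, 0.022) [ 296  154   53  138 4932] ((451.641845703125, 287.3184509277344), (134.66510009765625, 46.09740447998047), 65.30713653564453) 0.018210526420696767
(0.045, 0.063) [313 175  18  54 876] ((464.7752685546875, 315.9122314453125), (43.730464935302734, 13.912004470825195), 64.8329849243164) 0.05786756355131485
(0.045, 0.063) [314 257  16  28 398] ((438.93597412109375, 259.6136474609375), (24.280105590820312, 13.240870475769043), 65.30264282226562) 0.057361829058611036
```

View pics/w2.png

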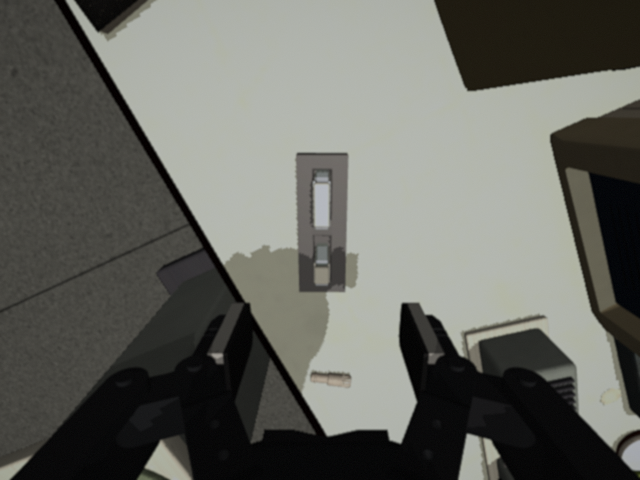

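The picture shows the long cell top at (313–330, 176–229) and the short cell below it at (314–330, 258–285). The depth sizes match (43.7 x 13.9 mm at z 58 mm).

```bash
python3 - <<'E'
from h import *
from workcell import observe
s=observe();print(s['position'],plan(s,[.4648,.3159,.1],-.436))
E
```

```text
[0.46095275 0.29936508 0.1987423 ] (array([ 1.67, -0.32,  9.87]), array([-0.001,  0.001,  0.007]))
```

Request:
play_rows:
  motion:
    - [1.7,-0.3,4,0,0,0.007,0.5]
    - [1.7,-0.3,8,0,0,0.007,0.5]
    - [1.7,-0.3,9.8,0,0,0.007,0.5]
    - [1.7,-0.3,9.8,0,0,0.007,0.5]
    - [1.7,-0.3,9.8,0,0,0.007,0.5]

```text
clock: 8.75
position: [0.4663, 0.3144, 0.1023]
tool_rot: [-3.141, 0.0, 1.132]
force: [0.7, -0.0, -0.3]
grip_width: 0.0641
finger_force: 0.0
```

```bash
python3 - <<'E'
from h import *
from workcell import observe,viewer
viewer.grab_frame('wrist')
s=observe();print(s['position'],s['tool_rot'],plan(s,[.4648,.3159,.026],-.436))
E
```

```text
[0.46663496 0.31479386 0.10302494] [ 3.14104600e+00 -6.82254106e-04  1.13201346e+00] (array([ 0.02, -0.22,  7.7 ]), array([ 0.001, -0.001, -0.003]))
```

Request:
play_rows:
  motion:
    - [0,-0.2,3,0,0,0,0.3]
    - [0,-0.2,5.5,0,0,0,0.3]
    - [0,-0.2,7.4,0,0,0,0.3]
    - [0,-0.2,7.6,0,0,0,0.3]
    - [0,-0.2,7.6,0,0,0,0.3]

```text
clock: 9.3
position: [0.4648, 0.3161, 0.0271]
tool_rot: [3.141, -0.001, 1.132]
force: [-0.2, -0.7, 0.9]
grip_width: 0.0552
finger_force: 0.0
```

Request:
play_rows:
  motion:
    - [0,0,0,0,0,0,-0.2]
    - [0,0,0,0,0,0,-0.3]
    - [0,0,0,0,0,0,-0.4]
    - [0,0,0,0,0,0,-0.4]
    - [0,0,0,0,0,0,-0.4]
  squeeze: 30

```text
clock: 9.8
position: [0.4644, 0.316, 0.0263]
tool_rot: [3.141, -0.0, 1.133]
force: [-0.5, -0.7, -0.5]
grip_width: 0.0255
finger_force: 0.0
```

```bash
python3 - <<'E'
from h import *
from workcell import observe
s=observe();print(s['position'],s['tool_rot'],s['force'],s['grip_width'],plan(s,[.4648,.3159,.026],-.436))
E
```

```text
[0.46441206 0.31602762 0.02627542] [ 3.14148046e+00 -2.28506759e-04  1.13273868e+00] [-0.4569889  -0.66595625 -0.49403601] 0.025520387912497167 (array([0.  , 0.04, 0.03]), array([ 0.   , -0.   , -0.002]))
```

On target within half a millimetre; closing.

Request:
play_rows:
  motion:
    - [0,0,0,0,0,0,-1]
    - [0,0,0,0,0,0,-1]
    - [0,0,0,0,0,0,-1]
    - [0,0,0,0,0,0,-1]
    - [0,0,0,0,0,0,-1]
  squeeze: 35

```text
clock: 10.3
position: [0.4644, 0.316, 0.0262]
tool_rot: [3.141, -0.0, 1.133]
force: [-0.8, -1.4, 5.3]
grip_width: 0.0133
finger_force: 37.6
```

Request:
play_rows:
  motion:
    - [0,0,-1,0,0,0,-1]
    - [0,0,-2,0,0,0,-1]
    - [0,0,-4,0,0,0,-1]
    - [0,0,-6,0,0,0,-1]
    - [0,0,-9,0,0,0,-1]

```text
clock: 10.8
position: [0.4639, 0.3156, 0.1169]
tool_rot: [-3.141, 0.001, 1.133]
force: [0.3, 0.5, 0.1]
grip_width: 0.0133
finger_force: 37.0
```

Request:
play_rows:
  motion:
    - [0,0,-2,0,0,0,-1]
    - [0,0,-4,0,0,0,-1]
    - [0,0,-6,0,0,0,-1]
    - [0,0,-6,0,0,0,-1]
    - [0,0,-6,0,0,0,-1]

```text
clock: 11.3
position: [0.4644, 0.3159, 0.1767]
tool_rot: [3.141, -0.001, 1.133]
force: [0.9, -0.2, -1.3]
grip_width: 0.0135
finger_force: 37.0
```

```bash
python3 - <<'E'
from h import *
from workcell import observe
s=observe();print(s['position'],s['tool_rot'],s['grip_width'],plan(s,[.5614,-.0167,.18],1.406-np.pi/2))
E
```

```text
[0.46444192 0.31590434 0.17672794] [ 3.14094827e+00 -7.67261049e-04  1.13262108e+00] 0.01351237388256206 (array([-26.  ,  22.89,  -0.33]), array([ 0.001, -0.001, -0.273]))
```

Request:
play_rows:
  motion:
    - [-3,2.5,-0.3,0,0,-0.05,-1]
    - [-6,5,-0.3,0,0,-0.1,-1]
    - [-9,8,-0.3,0,0,-0.16,-1]
    - [-12,10.5,-0.3,0,0,-0.22,-1]
    - [-15,13,-0.3,0,0,-0.273,-1]

```text
clock: 11.8
position: [0.5182, 0.1233, 0.1785]
tool_rot: [-3.141, 0.0, 1.408]
force: [0.5, 0.9, -0.2]
grip_width: 0.0132
finger_force: 36.9
```

```bash
python3 - <<'E'
from h import *
from workcell import observe
s=observe();print(s['position'],s['tool_rot'],s['grip_width'],plan(s,[.5614,-.0167,.18],1.406-np.pi/2))
E
```

```text
[0.51822606 0.12325621 0.17847082] [-3.14051124e+00  3.86580908e-04  1.40832312e+00] 0.013191799711272316 (array([-13.11,   6.52,  -0.15]), array([-0.001,  0.   ,  0.002]))
```

Request:
play_rows:
  motion:
    - [-4,2,0,0,0,0,-1]
    - [-8,4,0,0,0,0,-1]
    - [-11,5.5,0,0,0,0,-1]
    - [-13.1,6.5,0,0,0,0,-1]
    - [-13.1,6.5,0,0,0,0,-1]

```text
clock: 12.3
position: [0.561, -0.0186, 0.1781]
tool_rot: [-3.14, 0.001, 1.401]
force: [-0.2, 0.1, -0.8]
grip_width: 0.0136
finger_force: 36.9
```

```bash
python3 - <<'E'
from h import *
from workcell import observe,viewer
import cv2
viewer.grab_frame('top')
s=observe();print(s['position'],s['tool_rot'],plan(s,[.5614,-.0167,.1],1.406-np.pi/2))
c=viewer.camera_info('wrist');p,d=viewer.grab_frame('wrist')
cv2.imwrite('pics/w3.png',p[...,::-1])
R,t=c['R'],c['t']
v,u=np.mgrid[0:480,0:640];P=np.stack([(u-c['cx'])/c['fx']*d,(v-c['cy'])/c['fy']*d,d],-1);W=(P-t)@R;z=W[...,2]
# photometer tops
near=np.hypot(W[...,0]-.561,W[...,1]+.017)<.16
m=near&(z>.072)&(z<.084)
n,l,st,ce=cv2.connectedComponentsWithStats(m.astype(np.uint8))
for i in range(1,n):
    if st[i,4]>300: print(st[i],cv2.minAreaRect((W[l==i][:,:2]*1000).astype(np.float32)))
E
```

```text
[ 0.56068956 -0.01632173  0.17826667] [-3.14022625e+00  2.99130517e-04  1.40330253e+00] (array([-0.02,  0.09,  7.83]), array([-0.001,  0.   , -0.003]))
[455  16  28  48 355] ((663.8980712890625, 90.29435729980469), (11.665790557861328, 28.66451072692871), 32.30708694458008)
[  272    55   106   105 10394] ((575.5066528320312, 68.65180969238281), (63.38288116455078, 65.72325897216797), 80.44952392578125)
```

View pics/w3.png

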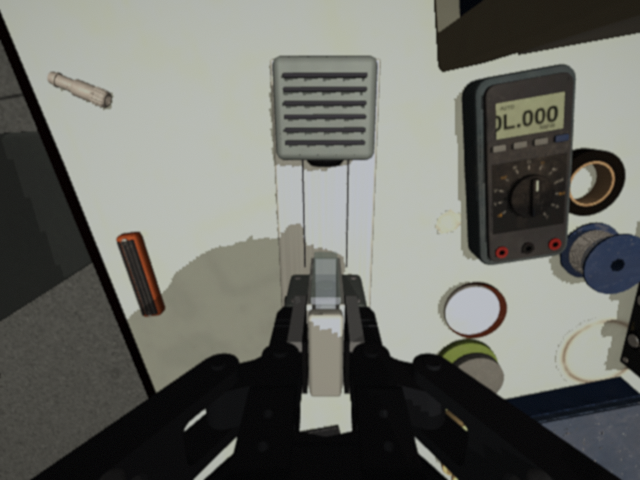

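The picture shows the cell held upright and centred between the fingers at (325,350), with the lamp at (326,108) in line with it. I'll descend slowly.

Request:
play_rows:
  motion:
    - [0,0.05,2,0,0,0,-1]
    - [0,0.05,4,0,0,0,-1]
    - [0,0.05,6,0,0,0,-1]
    - [0,0.05,8,0,0,0,-1]
    - [0,0.05,8,0,0,0,-1]

```text
clock: 12.9
position: [0.5598, -0.0136, 0.097]
tool_rot: [-3.138, 0.0, 1.408]
force: [-0.9, -0.3, 0.1]
grip_width: 0.0133
finger_force: 36.9
```

Request:
play_rows:
  motion:
    - [0,0,1.5,0,0,0,-1]
    - [0,0,3,0,0,0,-1]
    - [0,0,4,0,0,0,-1]
    - [0,0,5,0,0,0,-1]
    - [0,0,5,0,0,0,-1]

```text
clock: 13.4
position: [0.5609, -0.0149, 0.0478]
tool_rot: [-3.14, 0.0, 1.406]
force: [1.0, -0.8, 0.3]
grip_width: 0.0135
finger_force: 36.9
```

```bash
python3 - <<'E'
from h import *
from workcell import observe,viewer
import cv2
p,d=viewer.grab_frame('scene')
cv2.imwrite('pics/s4.png',cv2.resize(p[150:270,210:370,::-1],None,fx=5,fy=5,interpolation=cv2.INTER_CUBIC))
s=observe();print(s['position'],s['tool_rot'],s['finger_force'],plan(s,[.561,-.0165,.047],1.406-np.pi/2))
E
```

```text
[ 0.56121696 -0.01485404  0.04855241] [-3.14058993e+00  5.63331012e-05  1.40592916e+00] 36.9071888923645 (array([-0.17,  0.01,  0.16]), array([-0.001,  0.   , -0.   ]))
```

View pics/s4.png

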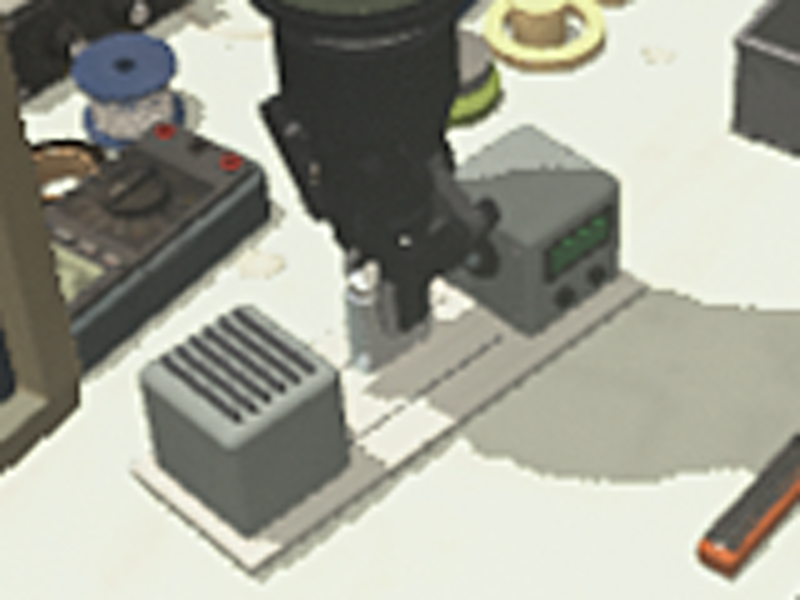

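The picture shows the cell at (385,330), upright mid-gap between the housings and clear of both. A small correction, let it settle, then hand in.

Request:
play_rows:
  motion:
    - [-0.1,0,0.1,0,0,0,-1]
    - [-0.1,0,0.1,0,0,0,-1]
    - [-0.1,0,0.1,0,0,0,-1]
    - [-0.1,0,0.1,0,0,0,-1]
    - [-0.1,0,0.1,0,0,0,-1]

```text
clock: 13.95
position: [0.5614, -0.016, 0.0482]
tool_rot: [3.141, -0.0, 1.406]
force: [0.5, 0.8, -1.2]
grip_width: 0.0134
finger_force: 36.9
```

Request:
play_rows:
  motion:
    - [0,0,0,0,0,0,-1]
    - [0,0,0,0,0,0,-1]
    - [0,0,0,0,0,0,-1]
    - [0,0,0,0,0,0,-1]
    - [0,0,0,0,0,0,-1]

```text
clock: 14.45
position: [0.5614, -0.016, 0.0481]
tool_rot: [-3.142, -0.0, 1.406]
force: [0.4, 0.2, -0.3]
grip_width: 0.0136
finger_force: 36.9
```

```bash
python3 -c "
from workcell import bot,observe
s=observe();print(s['position'],s['finger_force']);print(bot.job_done())"
```

```text
[ 0.56136355 -0.01596313  0.04806427] 36.90673291683197
the job is handed in; nothing more can be done
None
```

I handed the job in at about 14.5 s: the offcut is in the scrap bin, and the arm is holding the long cell upright in mid-gap with 37 N of grip; no verdict was returned.

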